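# Return leftover components to their stock bins

### The arm

A 6-joint arm with a two-finger parallel gripper is mounted at the origin on the work surface. World frame = base frame: x ahead of the robot, y to its left, z up, the work surface at z = 0. Lengths are in mm, angles in rad, forces in N, time in s.
With the tool pointing down it reaches from about 350 to 925 mm from the base axis. Payload 6.4 kg.
Tool frame: the origin (TCP) lies midway between the tips of the shut fingers; the grasp point (between the pads) lies 19 mm behind it; z points along the fingers, y is the line along which they close (so a half turn about z gives the same grasp; the last joint's range is limited). The gripper opens to 94 mm and grips with 3 to 60 N. Pads are 16 mm wide; open, the fingers measure 119 mm over their backs; the gripper's body (75 mm by 177 mm) begins 78 mm behind the grasp point.
Start: joints at [1.073, 0.245, 1.558, -0, 1.339, -0.174], TCP at [206.809, 616.234, 205.455] pointing down, gripper open.
Joint ranges: [-3.13, 3.13], [-1.02, 2.26], [0.13, 2.54], [-0.95, 4.09], [0.21, 2.88], [-2.74, 2.74]. Speed limits (rad/s): [2.57, 2.57, 3.14, 3.14, 3.14, 3.14].

### API

Orientations are given as [roll, pitch, yaw] about the fixed x, y, z axes, in that order (R = Rz(yaw) Ry(pitch) Rx(roll)).
In Python, from station import env gives the robot as it stands.
- The arm moves only by the shell command python3 -m handwheel 'ROWS' [FORCE]. ROWS is JSON, a list of rows, each a list of 3 entries, a list of its own where there are three numbers: the shift along the tool's x, y, z in cm, then the turn, a rotation vector about the tool's x, y, z in rad, then the opening, from 0 (shut) to 1 (fully open). In form: [[[x, y, z], [wx, wy, wz], gripper], ...]. A call has 1 to 8 rows; each row shifts and turns the commanded pose from where the row before left it, along the tool's axes as they then stand; what a row does not reach is not made up. A row lasts 1/12 s, in which the tool goes at most 41.7 mm and 7.16 degrees, less where a joint would pass 70% of its speed; a pose out of reach is approached as far as the arm can. A call with a gripper value outside its range is refused whole. The fingers move at their own pace and stop on an object; FORCE is the grip in N (left out, the last holds). Time passes only in rows, so rows that do not move let the fingers close. It gives the time, the measured TCP pose, the force, the opening and the grip force at its end, in the units of the state.
- env.sense(): the state, without advancing time (a new reading comes with each control period).
- env.capture(name): name is "scene" or "top" or "wrist"; returns (picture, depth): 400x640x3 uint8, red, green, blue; 400x640 float32, mm along the optical axis (not along the pixel's ray), 0 where there is no reading.
- env.camera_model(name): a dict with "camera_matrix" (3x3 intrinsics, pixels), "k1" (the pictures are not rectified: a ray, as slopes to the right and down, at radius r is drawn at 1 + k1 r^2 times it, then the intrinsics apply), "world_from_camera" (4x4, takes a point from camera to world coordinates). Camera axes: x right, y up, looking along -z (the intrinsics and any distortion apply to the point x, -y, -z); pixel columns grow to the right and rows downward; lengths in mm; the calibration is good to about 2 mm. A picture is of the moment at which its call begins: read the wrist's pose just before it. camera_model takes no time and is no camera call; for the wrist camera it gives the pose at the moment of the call.
- env.close_job(): hands the job in; it is judged then, once.
Trained networks look in the newest picture that a camera, given by its name, has taken for a name from the list of things; names that differ only in an ending like _2 or _b are one class to them, and where a whole thing is asked for, a point or a joint stands for the part that bears it (a point fixed in the world has none). Each returns a list of dicts, best first, with "confidence" (0 to 1); they miss things now and then, are a little off and sometimes report something else, mostly with a low value. They report only what shows in the picture. A call takes as long as a camera call. They do not tell look-alikes from the thing itself.
- env.look_for(thing, camera): "rect" ([left, top, width, height] in pixels, round what is visible of it).
- env.trace(thing, camera): "pixels" (400x640 bool, what is visible of it) and "rect" ([left, top, width, height] in pixels, round what is visible of it).
- env.landmark_of(thing, camera): "location" ([column, row] in pixels: a listed point, or the origin of a listed thing).
The state is a dict: "t": time; "qpos": joint angles; "joint_vel": joint speeds; "tau": joint torques, N m; "ee_pos": TCP position; "tcp_rot": TCP orientation; "contact_force": force on the tool from outside, world axes, zero at the start; "moment": the same for the moment, N m; "finger_gap": opening from 0.0 (shut) to 1.0 (fully open); "grasp_force": force on a finger pad.
Only numpy, scipy, OpenCV 4.12 (cv2) and the standard library are available. Lean on these libraries where they do the work, as an engineer would, in place of code of your own. Each camera call takes 0.05 s, during which the arm holds its last target. There are 200 camera calls.

### The job

The run is finished and four leftover parts lie mixed on the bench: a long and a short green terminal block, a capacitor and a transformer. Put each one back into the blue bin that already holds its own kind, setting it down inside rather than dropping it from above. Leave the flux bottle and the finished circuit board standing among them where they are.

Things in the scene. Friction and masses are not known exactly. Their poses are not given: they have to be found in the camera images.
- long_terminal: Loose green 8-way screw terminal block, 61 (x, long axis) x 18 (y) x 22 mm high, 35 g, a row of eight screws on top; the long sides are plain and upright to 16 mm above the underside. Origin at the centre of its underside, z up. Lies on the bench with the screws up, at any yaw.
- short_terminal: Loose green 4-way screw terminal block, 30 (x, long axis) x 18 (y) x 22 mm high, 18 g, four screws on top, otherwise like the long one. Origin at the centre of its underside, z up. Lies on the bench with the screws up.
- capacitor: Loose can capacitor with a black-blue sleeve, an upright cylinder of diameter 30 mm and height 40 mm with two small metal lugs 5 mm higher, 45 g. Origin at the centre of its underside, z up.
- transformer: Loose board-mount transformer, 140 g: grey laminated core 42 (x) x 16 (y) x 35 mm high with a yellow taped coil in its middle, 26 (x) x 34 (y) mm, from 7 to 28 mm above the underside (the white bobbin below it is 36 mm wide in y). Origin at the centre of its underside, z up; grip it across y on the coil.
- long_terminal_bin: Blue bin fixed to the bench, 160 (x) x 96 (y) x 60 mm high, walls 3, floor 4 mm; origin at the centre of its underside. Hopper front at its -x, facing the robot: lip 30 mm high, sides slope up to full height in 45 mm. Rear (x above +15 mm) holds fixed stock: long (61 mm) green terminal blocks, 48 mm up; floor in front of it empty. Five bins in any order; the black heatsinks' one is not used.
- short_terminal_bin: Blue bin fixed to the bench, 160 (x) x 96 (y) x 60 mm high, walls 3, floor 4 mm; origin at the centre of its underside. Hopper front at its -x, facing the robot: lip 30 mm high, sides slope up to full height in 45 mm. Rear (x above +15 mm) holds fixed stock: short (30 mm) green terminal blocks, 48 mm up; floor in front of it empty. Five bins in any order; the black heatsinks' one is not used.
- capacitor_bin: Blue bin fixed to the bench, 160 (x) x 96 (y) x 60 mm high, walls 3, floor 4 mm; origin at the centre of its underside. Hopper front at its -x, facing the robot: lip 30 mm high, sides slope up to full height in 45 mm. Rear (x above +15 mm) holds fixed stock: dark capacitors, 49 mm up; floor in front of it empty. Five bins in any order; the black heatsinks' one is not used.
- transformer_bin: Blue bin fixed to the bench, 160 (x) x 96 (y) x 60 mm high, walls 3, floor 4 mm; origin at the centre of its underside. Hopper front at its -x, facing the robot: lip 30 mm high, sides slope up to full height in 45 mm. Rear (x above +15 mm) holds fixed stock: transformers with yellow coils, 39 mm up; floor in front of it empty. Five bins in any order; the black heatsinks' one is not used.
- flux_bottle: Amber flux bottle with a black cap, diameter 32 mm, 66 mm high, standing loose among the parts; not to be disturbed. Origin at the centre of its underside.
- board: Finished blue circuit board, 58 x 40 mm, 18 mm high over its white relay, lying loose among the parts; not to be disturbed. Origin at the centre of its underside.
There are look-alikes about, which are no part of the job. Leave any red or turquoise look-alike of the capacitor alone.

How it is judged:
By the outcome, as a careful person would: the job done as asked, in the order asked, and still so for the second after the job is handed in, with the robot touching nothing.
It also fails if it takes over 90 s, if anything falls off the work surface, if the arm or the gripper's body presses on something with over 40 N, if the wrist force passes 120 N, or if a joint passes its speed limit or range.

## Working session

There is one attempt and no reset: what is moved stays moved. The work goes in short steps, Python scripts to look and compute and a shell command to move; the robot and the scene stay as the last step left them, time stands still between calls to the robot, and variables do not carry over. Pictures are saved under pics/ and viewed, at most 14 in all, crops included, and the job is handed in when it is done.

```bash
mkdir -p pics; ls
cat > h.py <<'E'
import numpy as np, cv2
from station import env
def snap(cam,name=None):
    m=env.camera_model(cam); p,d=env.capture(cam)
    if name: cv2.imwrite(f'pics/{name}.png',p[:,:,::-1])
    return p,d,m
def rays(m,uv):
    K=np.array(m["camera_matrix"],float); uv=np.atleast_2d(uv).astype(float)
    x=(uv[:,0]-K[0,2])/K[0,0]; y=(uv[:,1]-K[1,2])/K[1,1]
    rd=np.hypot(x,y); r=rd.copy()
    for _ in range(30): r=rd/(1+m["k1"]*r*r)
    s=np.where(rd>0,r/np.maximum(rd,1e-12),1)
    return np.c_[x*s,-y*s,-np.ones(len(x))]
def world(m,uv,depth):
    T=np.array(m["world_from_camera"]); c=rays(m,uv)*np.asarray(depth).reshape(-1,1)
    return c@T[:3,:3].T+T[:3,3]
def onplane(m,uv,z):
    T=np.array(m["world_from_camera"]); d=rays(m,uv)@T[:3,:3].T; o=T[:3,3]
    return o+d*((z-o[2])/d[:,2])[:,None]
def cloud(m,d,mask=None):
    k=(d>0) if mask is None else (d>0)&mask
    v,u=np.nonzero(k); return world(m,np.c_[u,v],d[k]),np.c_[u,v]
E
python3 - <<'E'
from h import *
for c in ["top","scene"]:
    p,d,m=snap(c,c+"0"); print(c,np.round(m["world_from_camera"],2).tolist(),m["k1"],(d>0).mean())
    for t in ["long_terminal","short_terminal","capacitor","transformer","flux_bottle","board","long_terminal_bin","short_terminal_bin","capacitor_bin","transformer_bin"]:
        for o in env.trace(t,c)[:4]:
            k=o["pixels"]; P,_=cloud(m,d,k)
            print(t,round(o["confidence"],2),np.round(o["rect"]).tolist(),np.round(np.median(P,0)).tolist() if len(P) else None, np.round(np.percentile(P[:,2],95)) if len(P) else None)
print(env.sense())
E
```

```text
pics
top [[-0.0, 1.0, -0.06, 496.83], [-1.0, -0.0, 0.01, 53.67], [0.01, 0.06, 1.0, 1097.57], [0.0, 0.0, 0.0, 1.0]] 0.02330389381564104 0.9961484375
long_terminal 0.51 [432.0, 221.0, 12.0, 31.0] [460.0, -259.0, 18.0] 23.0
short_terminal 0.65 [262.0, 236.0, 16.0, 10.0] [446.0, 156.0, 20.0] 24.0
capacitor 0.56 [171.0, 240.0, 13.0, 14.0] [431.0, 376.0, 39.0] 42.0
capacitor 0.45 [206.0, 240.0, 14.0, 12.0] [441.0, 289.0, 38.0] 42.0
transformer 0.74 [305.0, 218.0, 16.0, 18.0] [483.0, 49.0, 32.0] 37.0
transformer 0.48 [360.0, 122.0, 46.0, 74.0] [653.0, -131.0, 16.0] 58.0
flux_bottle 0.71 [352.0, 237.0, 12.0, 14.0] [440.0, -56.0, 43.0] 66.0
board 0.74 [207.0, 240.0, 14.0, 11.0] [441.0, 289.0, 38.0] 42.0
board 0.61 [384.0, 212.0, 30.0, 25.0] [487.0, -165.0, 4.0] 17.0
long_terminal_bin 0.95 [361.0, 122.0, 46.0, 72.0] [653.0, -131.0, 16.0] 58.0
long_terminal_bin 0.48 [352.0, 239.0, 11.0, 13.0] [441.0, -56.0, 43.0] 66.0
short_terminal_bin 0.77 [263.0, 124.0, 42.0, 72.0] [643.0, 124.0, 7.0] 59.0
capacitor_bin 0.69 [384.0, 215.0, 29.0, 19.0] [490.0, -165.0, 4.0] 17.0
transformer_bin 0.6 [311.0, 125
[... 1017 characters left out ...]
647.0, 8.0, 17.0] 60.0
{'t': 1.1, 'qpos': array([ 1.07287185e+00,  2.45078992e-01,  1.55780821e+00,  1.57350608e-05,
        1.33866953e+00, -1.74107920e-01]), 'joint_vel': array([-0.00037185,  0.00133003,  0.00065488,  0.00024307, -0.00231854,
        0.00144391]), 'tau': array([-2.10773738e-03, -4.15855837e+01, -3.14872277e+01,  6.85113855e-02,
        2.92285485e-02, -2.03026332e-05]), 'ee_pos': array([206.8251328 , 616.23522266, 205.4642819 ]), 'tcp_rot': array([ 3.14155462e+00, -8.85912668e-06,  2.81777248e+00]), 'contact_force': array([ 0.79978842,  0.31134372, -0.0022804 ]), 'moment': array([-0.00657283, -0.04099112,  0.01175859]), 'grasp_force': 0.0, 'finger_gap': 1.0010091450231615}
```

Run:
```python
import cv2
a=cv2.imread('pics/top0.png')[110:270,150:470]
cv2.imwrite('pics/top0c.png',cv2.resize(a,(800,400),interpolation=cv2.INTER_CUBIC))
a=cv2.imread('pics/scene0.png')[120:320,140:480]
cv2.imwrite('pics/scene0c.png',cv2.resize(a,(800,470),interpolation=cv2.INTER_CUBIC))
```

```text
(no output)
```

View pics/top0c.png

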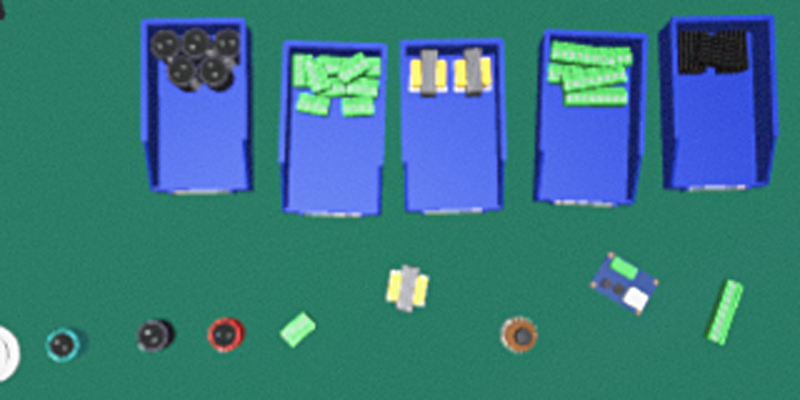

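View pics/scene0c.png

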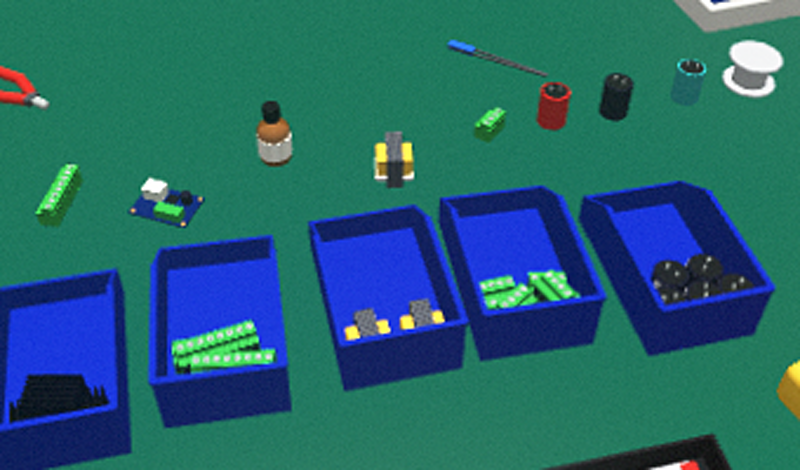

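```bash
cat >> h.py <<'E'
def rect(P,c,r,z0,z1):
    k=(np.hypot(P[:,0]-c[0],P[:,1]-c[1])<r)&(P[:,2]>z0)&(P[:,2]<z1); Q=P[k]
    (cx,cy),(w,h),a=cv2.minAreaRect(Q[:,:2].astype(np.float32))
    if w<h: w,h,a=h,w,a+90
    return np.round([cx,cy,w,h,np.deg2rad((a+90)%180-90),np.percentile(Q[:,2],95),len(Q)],2).tolist()
def go(x,y,z,yaw):
    "tool-axis shift in cm and turn about tool z to reach TCP pose (tool down)"
    s=env.sense(); p=s["ee_pos"]; y0=s["tcp_rot"][2]
    d=np.array([x,y,z])-p
    X=np.array([np.cos(y0),np.sin(y0)]);Y=np.array([np.sin(y0),-np.cos(y0)])
    w=-((yaw-y0+np.pi/2)%np.pi-np.pi/2)
    print("shift cm",np.round([d[:2]@X/10,d[:2]@Y/10,-d[2]/10],2),"turn",round(w,3),"q",np.round(s["qpos"],2),"t",s["t"])
E
python3 - <<'E'
from h import *
for c in ["top","scene"]:
    p,d,m=snap(c); P,uv=cloud(m,d)
    k=(abs(P[:,0]-400)<60)&(abs(P[:,1])<300)&(abs(P[:,2])<6); print(c,"bench z",np.median(P[k,2]))
    for n,xy,r,z0 in [("long",(462,-260),42,8),("short",(447,155),26,8),("cap",(443,289),27,15),("tr all",(487,49),33,5),("tr core",(487,49),33,30),("flux",(442,-58),30,10),("board",(488,-167),45,4)]:
        print(n,rect(P,xy,r,z0,75))
    for n,xy in [("capb",(660,254)),("shortb",(645,124)),("trb",(648,3)),("longb",(655,-131))]:
        k=(abs(P[:,2]-58)<7)&(abs(P[:,0]-xy[0]-30)<75)&(abs(P[:,1]-xy[1])<62)
        Q=P[k]; print(n,"rim",rect(Q,xy,130,50,66),"x range",np.percentile(Q[:,0],[1,99]),"y",np.percentile(Q[:,1],[2,98]))
        f=(abs(P[:,0]-xy[0]+30)<50)&(abs(P[:,1]-xy[1])<40)&(P[:,2]<20)&(abs(P[:,2]-4)<5)
        print("  floor",np.round([np.median(P[f,2]),*np.percentile(P[f,0],[2,98]),*np.percentile(P[f,1],[2,98])]))
E
```

```text
top bench z -0.9102592189410643
long [459.05, -261.71, 62.34, 19.85, -0.32, 23.32, 206.0]
short [444.84, 156.26, 29.63, 17.27, -0.79, 24.29, 97.0]
cap [440.06, 292.79, 28.79, 28.09, -1.21, 42.04, 141.0]
tr all [484.36, 50.05, 41.62, 35.03, -0.12, 36.8, 204.0]
tr core [484.29, 49.69, 41.69, 15.93, -0.17, 37.21, 111.0]
flux [439.65, -58.27, 31.39, 28.77, 1.57, 66.93, 152.0]
board [490.83, -167.71, 63.03, 58.75, -0.64, 18.24, 241.0]
capb rim [678.8, 252.38, 126.62, 98.63, 0.01, 62.13, 374.0] x range [618.95069427 741.7174818 ] y [203.2506281  301.15164168]
  floor [  3. 588. 678. 216. 293.]
shortb rim [660.06, 120.3, 119.87, 100.12, -0.01, 61.91, 314.0] x range [602.2565688  719.89572306] y [ 70.07696331 170.09288427]
  floor [  3. 565. 657.  86. 163.]
trb rim [663.2, 5.59, 119.09, 98.72, 0.02, 61.66, 308.0] x range [606.47582405 722.41333462] y [-44.05774127  55.72720463]
  floor [  3. 570. 666. -36.  41.]
longb rim [669.72, -128.98, 121.15, 99.62, -0.05, 61.88, 337.0] x range [611.67327862 731.06257263] y [-178.68031066  -77.63778593]
  floor [   3.  577.  666. -169.  -92.]
scene benc
[... 378 characters left out ...]
 -167.87, 58.76, 41.86, 1.02, 18.36, 363.0]
capb rim [680.17, 250.76, 127.47, 101.79, 0.02, 61.54, 636.0] x range [619.13971422 742.66062229] y [200.78951192 300.67568359]
  floor [  4. 582. 653. 236. 293.]
shortb rim [660.05, 118.9, 122.26, 99.84, -0.03, 61.75, 558.0] x range [604.29093045 720.46576716] y [ 68.77525976 168.61895542]
  floor [  5. 567. 641.  93. 162.]
trb rim [662.7, 4.51, 120.71, 99.35, 0.02, 61.94, 570.0] x range [607.93205014 722.62918956] y [-44.89125182  53.75251078]
  floor [  5. 569. 660. -33.  42.]
longb rim [669.9, -130.82, 122.47, 100.01, -0.05, 62.29, 611.0] x range [615.20435167 731.06338248] y [-181.26815602  -80.39485186]
  floor [   4.  577.  662. -169.  -92.]
```

```bash
python3 -m handwheel '[[[-3,-2.4,0],[0,0,0],0.6],[[-3,-2.4,0],[0,0,0],0.6],[[-3,-2.4,0],[0,0,0],0.6],[[-3,-2.4,0],[0,0,0],0.6],[[-3,-2.4,0],[0,0,0],0.6],[[-3,-2.4,0],[0,0,0],0.6],[[-3,-2.4,0],[0,0,0],0.6],[[-3,-2.4,0],[0,0,0],0.6]]' 20
python3 -m handwheel '[[[-3,-2.4,0],[0,0,0],0.6],[[-3,-2.4,0],[0,0,0],0.6],[[-3,-2.4,0],[0,0,0],0.6],[[-3,-2.4,0],[0,0,0],0.6],[[-3,-2.4,0],[0,0,0],0.6],[[-1.1,-3.7,0.5],[0,0,0],0.6],[[-1.1,-3.7,0.5],[0,0,0],0.6],[[-1.1,-3.7,0.5],[0,0,0],0.6]]' 20
python3 -m handwheel '[[[-1.1,-3.7,0.5],[0,0,0],0.6],[[-1.1,-3.7,0.5],[0,0,0],0.6],[[-1.1,-3.7,0.5],[0,0,0],0.6],[[-1.1,-3.7,0.5],[0,0,0],0.6],[[-1.1,-3.7,0.5],[0,0,0],0.6],[[-1.1,-3.7,0.5],[0,0,0],0.6],[[-1.1,-3.7,0.5],[0,0,0],0.6],[[-1.1,-3.7,0.5],[0,0,0],0.6]]' 20
python3 - <<'E'
from h import *
go(460,-263,110,-0.34)
p,d,m=snap("wrist","w0"); P,_=cloud(m,d)
k=abs(P[:,2])<6; print(np.median(P[k,2]),rect(P,(460,-263),42,8,30)); go(460,-263,3,-0.34)
E
```

```text
t: 1.87
ee_pos: [373.9, 356.3, 205.7]
tcp_rot: [3.141, 0.0, 2.818]
contact_force: [-0.4, -0.5, 0.6]
finger_gap: 0.597
grasp_force: 0.0
t: 2.53
ee_pos: [473.3, 78.9, 190.5]
tcp_rot: [3.141, 0.001, 2.818]
contact_force: [0.5, -0.2, -0.1]
finger_gap: 0.6
grasp_force: 0.0
t: 3.2
ee_pos: [462.1, -230.0, 150.5]
tcp_rot: [-3.141, 0.001, 2.817]
contact_force: [0.5, 0.1, 0.3]
finger_gap: 0.603
grasp_force: 0.0
shift cm [-0.85 -3.19  4.05] turn 0.016 q [-0.68 -0.01  1.94  0.    1.21 -1.93] t 3.2
-0.07906096053898182 [458.21, -263.36, 61.52, 18.32, -0.36, 22.76, 880.0]
shift cm [-0.73 -2.64 14.7 ] turn 0.012 q [-0.69 -0.01  1.94 -0.    1.21 -1.93] t 3.25
```

View pics/w0.png

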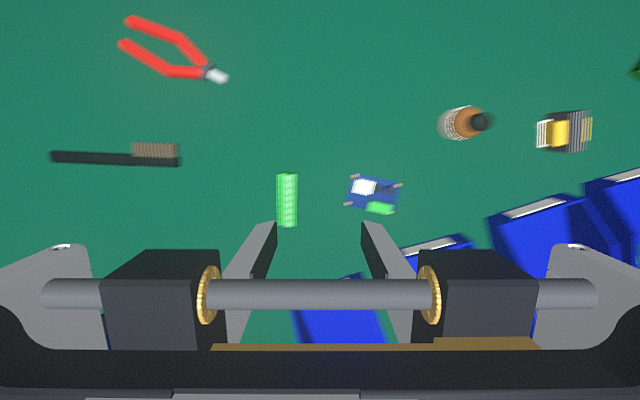

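```bash
python3 -m handwheel '[[[-0.3,-1.4,2],[0,0,0.03],0.5],[[-0.3,-1.3,3],[0,0,0],0.5],[[0,0,3],[0,0,0],0.5],[[0,0,0],[0,0,0],0.5],[[0,0,0],[0,0,0],0.5]]' 20
python3 - <<'E'
from h import *
go(458.5,-263.2,3,-0.36)
E
```

```text
t: 3.67
ee_pos: [458.2, -254.5, 69.4]
tcp_rot: [3.14, -0.004, 2.788]
contact_force: [0.1, -0.2, -0.3]
finger_gap: 0.501
grasp_force: 0.0
shift cm [-0.33 -0.8   6.64] turn 0.006 q [-0.72  0.13  1.97  0.    1.05 -1.94] t 3.6667
```

```bash
python3 -m handwheel '[[[-0.3,-0.8,0.6],[0,0,0],0.5],[[0,0,2],[0,0,0],0.5],[[0,0,2],[0,0,0],0.5],[[0,0,2],[0,0,0],0.5],[[0,0,0],[0,0,0],0.5],[[0,0,0],[0,0,0],0.5]]' 20
python3 -m handwheel '[[[0,0,0],[0,0,0],0.1],[[0,0,0],[0,0,0],0.1],[[0,0,0],[0,0,0],0.1],[[0,0,0],[0,0,0],0.1],[[0,0,0],[0,0,0],0.1],[[0,0,0],[0,0,0],0.1]]' 20
```

```text
t: 4.17
ee_pos: [459.8, -264.4, 5.4]
tcp_rot: [-3.141, 0.001, 2.788]
contact_force: [-0.4, 0.6, -0.2]
finger_gap: 0.498
grasp_force: 0.0
t: 4.67
ee_pos: [459.7, -264.3, 5.2]
tcp_rot: [-3.141, 0.001, 2.788]
contact_force: [-0.9, 1.2, 4.7]
finger_gap: 0.19
grasp_force: 20.0
```

```bash
python3 -m handwheel '[[[0,0,-1.5],[0,0,0],0.1],[[0,0,-3],[0,0,0],0.1],[[0,0,-3.5],[0,0,0],0.1],[[0,0,-3],[0,0,0],0.1],[[-1.7,3,0],[0,0,0],0.1],[[-1.7,3,0],[0,0,0],0.1],[[-1.7,3,0],[0,0,0],0.1],[[-1.7,3,0],[0,0,0],0.1]]' 20
python3 -m handwheel '[[[-1.7,3,0],[0,0,0],0.1],[[-1.7,3,0],[0,0,0],0.1],[[0,0,0],[0,0,0],0.1],[[0,0,0],[0,0,0],0.1],[[0,0,0],[0,0,0],0.1]]' 20
python3 - <<'E'
from h import *
go(616,-128,12,-0.36)
E
```

```text
t: 5.33
ee_pos: [565.5, -174.0, 114.7]
tcp_rot: [-3.142, 0.0, 2.787]
contact_force: [0.6, -0.8, -0.7]
finger_gap: 0.19
grasp_force: 20.0
t: 5.75
ee_pos: [616.7, -130.5, 113.9]
tcp_rot: [-3.141, -0.001, 2.788]
contact_force: [1.0, 0.5, -1.3]
finger_gap: 0.189
grasp_force: 20.0
shift cm [ 0.15  0.21 10.19] turn 0.007 q [-0.39  0.29  1.67 -0.    1.17 -1.61] t 5.75
```

```bash
python3 -m handwheel '[[[0.1,0.2,2.5],[0,0,0],0.1],[[0,0,3],[0,0,0],0.1],[[0,0,2.5],[0,0,0],0.1],[[0,0,1.5],[0,0,0],0.1],[[0,0,0.5],[0,0,0],0.1],[[0,0,0.2],[0,0,0],0.1],[[0,0,0],[0,0,0],0.1],[[0,0,0],[0,0,0],0.1]]' 20
```

```text
t: 6.42
ee_pos: [618.2, -129.0, 14.2]
tcp_rot: [-3.141, 0.003, 2.787]
contact_force: [-0.9, -0.0, -0.5]
finger_gap: 0.189
grasp_force: 20.0
```

```bash
python3 -m handwheel '[[[0,0,0.2],[0,0,0],0.1],[[0,0,0.1],[0,0,0],0.1],[[0,0,0.1],[0,0,0],0.1],[[0,0,0],[0,0,0],0.1],[[0,0,0],[0,0,0],0.1]]' 20
```

```text
t: 6.83
ee_pos: [617.6, -128.4, 9.2]
tcp_rot: [-3.142, 0.001, 2.788]
contact_force: [-0.0, -0.8, 3.5]
finger_gap: 0.19
grasp_force: 20.0
```

```bash
python3 -m handwheel '[[[0,0,0],[0,0,0],0.4],[[0,0,0],[0,0,0],0.4],[[0,0,0],[0,0,0],0.4],[[0,0,-1],[0,0,0],0.4],[[0,0,-3],[0,0,0],0.4],[[0,0,-3.5],[0,0,0],0.4],[[0,0,-3.5],[0,0,0],0.4],[[0,0,-1],[0,0,0.1],0.4]]' 20
python3 -m handwheel '[[[0,0,0],[0,0,0.12],0.5],[[0,0,0],[0,0,0.12],0.5],[[0,0,0],[0,0,0.117],0.5],[[3.6,0.8,0],[0,0,0],0.5],[[3.6,0.8,0],[0,0,0],0.5],[[3.6,0.8,0],[0,0,0],0.5],[[3.6,0.8,0],[0,0,0],0.5],[[3.6,0.8,0],[0,0,0],0.5]]' 20
python3 -m handwheel '[[[3.6,0.8,0],[0,0,0],0.5],[[3.6,0.8,0],[0,0,0],0.5],[[3.6,0.8,0],[0,0,0],0.5],[[3.6,0.8,0],[0,0,0],0.5],[[0,0,0],[0,0,0],0.5],[[0,0,0],[0,0,0],0.5],[[0,0,0],[0,0,0],0.5]]' 20
python3 - <<'E'
from h import *
p,d,m=snap("wrist","w1"); P,_=cloud(m,d)
k=abs(P[:,2])<6; print(np.median(P[k,2]),rect(P,(445,156),26,8,30)); go(445,156,4,-0.81)
p,d,m=snap("top","top1"); P,_=cloud(m,d); print(rect(P,(617,-128),38,12,45))
cv2.imwrite('pics/top1c.png',cv2.resize(p[110:270,150:470,::-1],(800,400),interpolation=cv2.INTER_CUBIC))
E
```

```text
t: 7.5
ee_pos: [620.2, -129.4, 135.7]
tcp_rot: [3.141, 0.01, 2.686]
contact_force: [0.8, -1.0, 0.9]
finger_gap: 0.399
grasp_force: 0.0
t: 8.17
ee_pos: [521.0, 31.0, 129.0]
tcp_rot: [3.141, 0.0, 2.33]
contact_force: [0.8, 0.2, -0.4]
finger_gap: 0.505
grasp_force: 0.0
t: 8.75
ee_pos: [446.5, 156.0, 129.1]
tcp_rot: [3.141, 0.001, 2.331]
contact_force: [1.4, 0.2, -0.0]
finger_gap: 0.499
grasp_force: 0.0
-0.08799614858918403 [441.67, 156.54, 30.53, 18.14, -0.82, 22.73, 520.0]
shift cm [ 0.15 -0.1  12.5 ] turn -0.002 q [ 0.09 -0.09  2.06 -0.    1.17 -0.66] t 8.8
[617.9, -127.08, 60.69, 18.31, -0.35, 27.68, 187.0]
```

View pics/top1c.png

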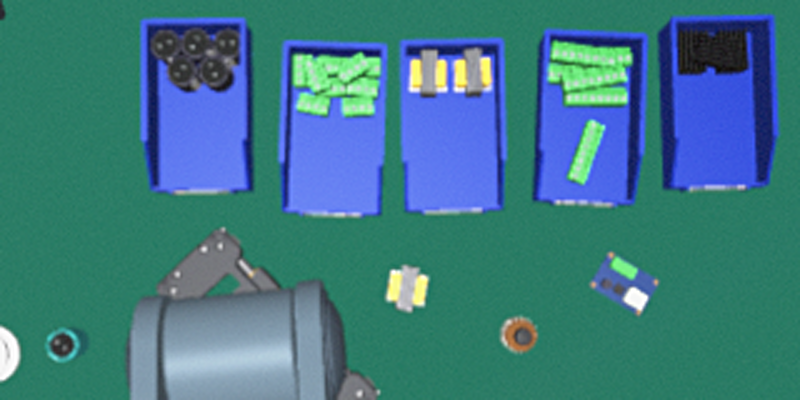

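```bash
python3 -m handwheel '[[[0.2,-0.2,3],[0,0,0],0.5],[[0,0,3],[0,0,0],0.5],[[0,0,3],[0,0,0],0.5],[[0,0,2.4],[0,0,0],0.5],[[0,0,1],[0,0,0],0.5],[[0,0,0],[0,0,0],0.5],[[0,0,0],[0,0,0],0.5]]' 20
python3 -m handwheel '[[[0,0,0],[0,0,0],0.1],[[0,0,0],[0,0,0],0.1],[[0,0,0],[0,0,0],0.1],[[0,0,0],[0,0,0],0.1],[[0,0,0],[0,0,0],0.1],[[0,0,0],[0,0,0],0.1]]' 20
python3 - <<'E'
from h import *
go(607,120,115,-0.81)
E
```

```text
t: 9.43
ee_pos: [444.0, 155.7, 4.9]
tcp_rot: [3.142, 0.0, 2.33]
contact_force: [-0.5, -0.2, 0.7]
finger_gap: 0.5
grasp_force: 0.0
t: 9.93
ee_pos: [443.7, 156.4, 5.1]
tcp_rot: [3.141, 0.001, 2.331]
contact_force: [-1.0, 0.3, 4.6]
finger_gap: 0.185
grasp_force: 19.9
shift cm [-13.89   9.33 -10.99] turn -0.001 q [ 0.1   0.12  2.12 -0.    0.9  -0.66] t 9.9333
```

```bash
python3 -m handwheel '[[[0,0,-1.5],[0,0,0],0.1],[[0,0,-3],[0,0,0],0.1],[[0,0,-3.5],[0,0,0],0.1],[[0,0,-3],[0,0,0],0.1],[[-2.8,1.9,0],[0,0,0],0.1],[[-2.8,1.9,0],[0,0,0],0.1],[[-2.8,1.9,0],[0,0,0],0.1],[[-2.8,1.9,0],[0,0,0],0.1]]' 20
python3 -m handwheel '[[[-2.7,1.7,0],[0,0,0],0.1],[[0,0,0],[0,0,0],0.1],[[0,0,0],[0,0,0],0.1],[[0,0,2.5],[0,0,0],0.1],[[0,0,3],[0,0,0],0.1],[[0,0,2.5],[0,0,0],0.1],[[0,0,1.5],[0,0,0],0.1],[[0,0,0.5],[0,0,0],0.1]]' 20
python3 -m handwheel '[[[0,0,0],[0,0,0],0.1],[[0,0,0],[0,0,0],0.1],[[0,0,0],[0,0,0],0.1]]' 20
```

```text
t: 10.6
ee_pos: [576.8, 127.2, 114.8]
tcp_rot: [3.141, 0.0, 2.331]
contact_force: [0.4, 0.8, 0.1]
finger_gap: 0.189
grasp_force: 19.9
t: 11.27
ee_pos: [602.4, 120.1, 11.1]
tcp_rot: [-3.137, -0.005, 2.331]
contact_force: [0.5, -0.3, -1.0]
finger_gap: 0.186
grasp_force: 19.9
t: 11.52
ee_pos: [607.3, 119.8, 16.3]
tcp_rot: [3.14, 0.002, 2.331]
contact_force: [-0.4, 1.0, -0.3]
finger_gap: 0.192
grasp_force: 19.9
```

```bash
python3 -m handwheel '[[[0,0,0.2],[0,0,0],0.1],[[0,0,0.2],[0,0,0],0.1],[[0,0,0.1],[0,0,0],0.1],[[0,0,0],[0,0,0],0.1],[[0,0,0],[0,0,0],0.1],[[0,0,0],[0,0,0],0.1]]' 20
```

```text
t: 12.02
ee_pos: [606.4, 119.6, 9.5]
tcp_rot: [3.142, -0.0, 2.331]
contact_force: [0.4, 0.1, -0.6]
finger_gap: 0.187
grasp_force: 19.9
```

```bash
python3 -m handwheel '[[[0,0,0.1],[0,0,0],0.1],[[0,0,0],[0,0,0],0.1],[[0,0,0],[0,0,0],0.1]]' 20
```

```text
t: 12.27
ee_pos: [606.6, 119.6, 9.1]
tcp_rot: [3.142, 0.0, 2.331]
contact_force: [-2.1, -0.2, 5.0]
finger_gap: 0.189
grasp_force: 19.9
```

```bash
python3 -m handwheel '[[[0,0,0],[0,0,0],0.4],[[0,0,0],[0,0,0],0.4],[[0,0,0],[0,0,0],0.4],[[0,0,-1],[0,0,0],0.4],[[0,0,-3],[0,0,0],0.4],[[0,0,-3.5],[0,0,0],0.4],[[0,0,-3.5],[0,0,0],0.4],[[0,0,-1],[0,0,0],0.4]]' 20
python3 -m handwheel '[[[4,0,0],[0,0,0],0.6],[[4,0,0],[0,0,0],0.6],[[4,0,0],[0,0,0],0.6],[[4,0,0],[0,0,0],0.6],[[4,0,0],[0,0,0],0.6],[[3.8,0,0],[0,0,0],0.6],[[0,0,0],[0,0,0],0.6],[[0,0,0],[0,0,0],0.6]]' 20
python3 - <<'E'
from h import *
p,d,m=snap("wrist","w2"); P,_=cloud(m,d)
print(rect(P,(441,291),27,15,36),rect(P,(441,291),27,30,50)); go(440,291,10,-0.81)
p,d,m=snap("top"); P,_=cloud(m,d); print(rect(P,(607,120),28,12,45))
E
```

```text
t: 12.93
ee_pos: [609.9, 119.8, 135.4]
tcp_rot: [3.134, 0.007, 2.331]
contact_force: [0.5, 0.1, 0.2]
finger_gap: 0.4
grasp_force: 0.0
t: 13.6
ee_pos: [441.0, 293.0, 128.1]
tcp_rot: [-3.141, 0.0, 2.334]
contact_force: [0.3, -0.3, 0.7]
finger_gap: 0.601
grasp_force: 0.0
[430.53, 301.13, 28.25, 11.36, 0.72, 34.95, 100.0] [436.86, 294.47, 29.8, 28.53, -0.79, 41.17, 739.0]
shift cm [ 0.06 -0.24 11.83] turn 0.001 q [ 0.37  0.05  1.92 -0.    1.17 -0.39] t 13.65
[607.36, 120.15, 29.81, 18.54, -0.79, 28.11, 104.0]
```

View pics/w2.png

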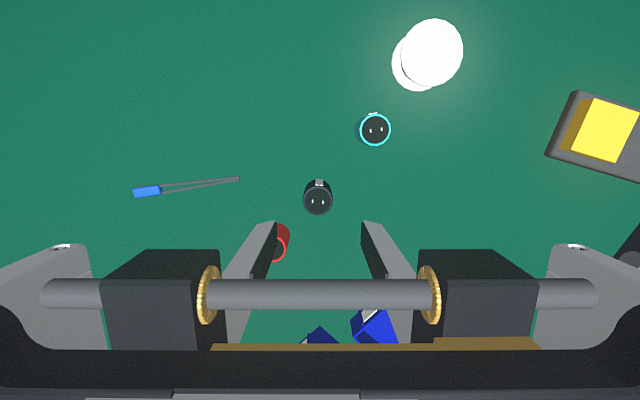

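```bash
python3 -m handwheel '[[[0.1,-0.2,3],[0,0,0],0.6],[[0,0,3],[0,0,0],0.6],[[0,0,3],[0,0,0],0.6],[[0,0,2],[0,0,0],0.6],[[0,0,0.8],[0,0,0],0.6],[[0,0,0],[0,0,0],0.6],[[0,0,0],[0,0,0],0.6]]' 20
python3 -m handwheel '[[[0,0,0],[0,0,0],0.2],[[0,0,0],[0,0,0],0.2],[[0,0,0],[0,0,0],0.2],[[0,0,0],[0,0,0],0.2],[[0,0,0],[0,0,0],0.2],[[0,0,0],[0,0,0],0.2]]' 20
python3 - <<'E'
from h import *
go(629,251,125,-0.81)
E
```

```text
t: 14.28
ee_pos: [441.4, 291.0, 11.0]
tcp_rot: [3.141, 0.0, 2.329]
contact_force: [-0.1, 0.1, 0.4]
finger_gap: 0.599
grasp_force: 0.0
t: 14.78
ee_pos: [440.8, 291.7, 11.3]
tcp_rot: [3.141, 0.001, 2.331]
contact_force: [-0.9, 0.1, 3.5]
finger_gap: 0.312
grasp_force: 20.0
shift cm [-15.92  10.83 -11.37] turn -0.001 q [ 0.37  0.23  1.97 -0.    0.93 -0.39] t 14.7833
```

```bash
python3 -m handwheel '[[[0,0,-1.4],[0,0,0],0.2],[[0,0,-3],[0,0,0],0.2],[[0,0,-3.5],[0,0,0],0.2],[[0,0,-3.5],[0,0,0],0.2],[[-3.2,2.2,0],[0,0,0],0.2],[[-3.2,2.2,0],[0,0,0],0.2],[[-3.2,2.2,0],[0,0,0],0.2],[[-3.2,2.1,0],[0,0,0],0.2]]' 20
python3 -m handwheel '[[[-3.1,2.1,0],[0,0,0],0.2],[[0,0,0],[0,0,0],0.2],[[0,0,0],[0,0,0],0.2],[[0,0,2.5],[0,0,0],0.2],[[0,0,3],[0,0,0],0.2],[[0,0,2.5],[0,0,0],0.2],[[0,0,1.5],[0,0,0],0.2],[[0,0,0.5],[0,0,0],0.2]]' 20
python3 -m handwheel '[[[0,0,0],[0,0,0],0.2],[[0,0,0],[0,0,0],0.2],[[0,0,0],[0,0,0],0.2],[[0,0,0],[0,0,0],0.2]]' 20
```

```text
t: 15.45
ee_pos: [592.9, 258.3, 124.7]
tcp_rot: [3.141, 0.0, 2.331]
contact_force: [-1.0, 0.9, -0.7]
finger_gap: 0.314
grasp_force: 20.0
t: 16.12
ee_pos: [624.6, 250.6, 21.1]
tcp_rot: [-3.136, -0.003, 2.332]
contact_force: [0.1, -0.6, -1.1]
finger_gap: 0.315
grasp_force: 20.0
t: 16.45
ee_pos: [629.4, 251.0, 26.6]
tcp_rot: [3.139, 0.002, 2.331]
contact_force: [-0.3, -0.3, -0.1]
finger_gap: 0.315
grasp_force: 20.0
```

```bash
python3 -m handwheel '[[[0,0,0.3],[0,0,0],0.2],[[0,0,0.3],[0,0,0],0.2],[[0,0,0.2],[0,0,0],0.2],[[0,0,0.1],[0,0,0],0.2],[[0,0,0],[0,0,0],0.2],[[0,0,0],[0,0,0],0.2],[[0,0,0],[0,0,0],0.2]]' 20
```

```text
t: 17.03
ee_pos: [628.1, 250.6, 15.4]
tcp_rot: [-3.142, -0.0, 2.331]
contact_force: [0.3, 0.5, -0.8]
finger_gap: 0.321
grasp_force: 20.0
```

```bash
python3 -m handwheel '[[[0,0,0.05],[0,0,0],0.2],[[0,0,0.05],[0,0,0],0.2],[[0,0,0],[0,0,0],0.2],[[0,0,0],[0,0,0],0.2]]' 20
```

```text
t: 17.37
ee_pos: [628.1, 250.6, 15.3]
tcp_rot: [-3.141, -0.0, 2.331]
contact_force: [-2.6, -0.9, 4.7]
finger_gap: 0.313
grasp_force: 20.0
```

```bash
python3 -m handwheel '[[[0,0,0],[0,0,0],0.5],[[0,0,0],[0,0,0],0.5],[[0,0,0],[0,0,0],0.5],[[0,0,-1],[0,0,0],0.5],[[0,0,-3],[0,0,0],0.5],[[0,0,-3.5],[0,0,0],0.5],[[0,0,-3.5],[0,0,0],0.5],[[0,0,-1],[0,0,0],0.5]]' 20
python3 -m handwheel '[[[0,0,0],[0,0,-0.113],0.6],[[0,0,0],[0,0,-0.113],0.6],[[0,0,0],[0,0,-0.113],0.6],[[0,0,0],[0,0,-0.113],0.6],[[0,0,0],[0,0,-0.113],0.6],[[0,0,0],[0,0,-0.113],0.6],[[1.7,-3.1,0],[0,0,0],0.6],[[1.7,-3.1,0],[0,0,0],0.6]]' 20
python3 -m handwheel '[[[1.7,-3.1,0],[0,0,0],0.6],[[1.7,-3.1,0],[0,0,0],0.6],[[1.7,-3.1,0],[0,0,0],0.6],[[1.7,-3.1,0],[0,0,0],0.6],[[1.4,-3.1,0],[0,0,0],0.6],[[0,0,0],[0,0,0],0.6],[[0,0,0],[0,0,0],0.6],[[0,0,0],[0,0,0],0.6]]' 20
python3 - <<'E'
from h import *
p,d,m=snap("wrist","w3"); P,_=cloud(m,d)
print(rect(P,(485,49),33,5,40),rect(P,(485,49),33,31,50)); go(484.5,49,10,-0.13)
p,d,m=snap("scene"); P,_=cloud(m,d); print("cap in bin",rect(P,(628,251),25,25,65))
E
```

```text
t: 18.03
ee_pos: [631.6, 251.5, 142.1]
tcp_rot: [3.132, 0.006, 2.331]
contact_force: [1.0, -0.2, 1.1]
finger_gap: 0.498
grasp_force: 0.0
t: 18.7
ee_pos: [585.8, 193.7, 133.8]
tcp_rot: [-3.141, -0.0, 3.011]
contact_force: [-0.0, 0.4, -0.3]
finger_gap: 0.601
grasp_force: 0.0
t: 19.37
ee_pos: [484.8, 51.0, 134.8]
tcp_rot: [3.141, 0.001, 3.008]
contact_force: [0.3, 0.6, -0.4]
finger_gap: 0.604
grasp_force: 0.0
[481.88, 49.27, 42.42, 34.43, -0.17, 35.77, 1178.0] [481.89, 49.26, 42.41, 15.92, -0.17, 36.0, 640.0]
shift cm [ 0.02 -0.24 12.47] turn -0.002 q [-0.13 -0.06  2.02  0.    1.18 -1.57] t 19.4167
cap in bin [627.85, 249.66, 29.57, 28.98, 1.33, 46.36, 208.0]
```

View pics/w3.png

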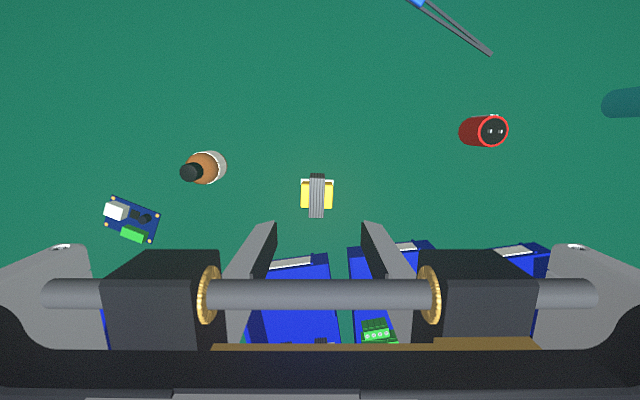

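```bash
python3 -m handwheel '[[[0.1,-0.2,3],[0,0,0.035],0.6],[[0,0,3],[0,0,0],0.6],[[0,0,3],[0,0,0],0.6],[[0,0,2.4],[0,0,0],0.6],[[0,0,1],[0,0,0],0.6],[[0,0,0],[0,0,0],0.6],[[0,0,0],[0,0,0],0.6]]' 30
python3 -m handwheel '[[[0,0,0],[0,0,0],0.2],[[0,0,0],[0,0,0],0.2],[[0,0,0],[0,0,0],0.2],[[0,0,0],[0,0,0],0.2],[[0,0,0],[0,0,0],0.2],[[0,0,0],[0,0,0],0.2]]' 30
python3 - <<'E'
from h import *
go(609,4,120,-0.17)
E
```

```text
t: 20.05
ee_pos: [483.7, 49.5, 10.8]
tcp_rot: [3.142, 0.0, 2.975]
contact_force: [0.0, -1.7, 0.3]
finger_gap: 0.603
grasp_force: 0.0
t: 20.55
ee_pos: [484.1, 48.9, 11.6]
tcp_rot: [3.141, 0.002, 2.974]
contact_force: [-1.7, -0.3, 7.2]
finger_gap: 0.359
grasp_force: 30.0
shift cm [-13.07  -2.34 -10.84] turn 0.002 q [-0.13  0.14  2.08  0.    0.92 -1.54] t 20.55
```

```bash
python3 -m handwheel '[[[0,0,-1.4],[0,0,0],0.2],[[0,0,-3],[0,0,0],0.2],[[0,0,-3.5],[0,0,0],0.2],[[0,0,-3],[0,0,0],0.2],[[-3.3,-0.6,0],[0,0,0],0.2],[[-3.3,-0.6,0],[0,0,0],0.2],[[-3.3,-0.6,0],[0,0,0],0.2],[[-3.2,-0.5,0],[0,0,0],0.2]]' 30
python3 -m handwheel '[[[0,0,0],[0,0,0],0.2],[[0,0,0],[0,0,0],0.2],[[0,0,2.5],[0,0,0],0.2],[[0,0,3],[0,0,0],0.2],[[0,0,2.5],[0,0,0],0.2],[[0,0,1],[0,0,0],0.2],[[0,0,0],[0,0,0],0.2],[[0,0,0],[0,0,0],0.2]]' 30
python3 -m handwheel '[[[0,0,0],[0,0,0],0.2],[[0,0,0],[0,0,0],0.2]]' 30
```

```text
t: 21.22
ee_pos: [609.5, 3.8, 119.5]
tcp_rot: [-3.142, 0.0, 2.974]
contact_force: [0.3, -0.2, -1.6]
finger_gap: 0.356
grasp_force: 30.0
t: 21.88
ee_pos: [607.9, 4.8, 29.8]
tcp_rot: [3.142, -0.001, 2.974]
contact_force: [0.1, -0.3, -0.1]
finger_gap: 0.355
grasp_force: 30.0
t: 22.05
ee_pos: [609.9, 4.3, 31.7]
tcp_rot: [-3.142, 0.004, 2.974]
contact_force: [-0.5, -0.7, -1.5]
finger_gap: 0.36
grasp_force: 30.0
```

```bash
python3 -m handwheel '[[[0,0,0.5],[0,0,0],0.2],[[0,0,0.5],[0,0,0],0.2],[[0,0,0.2],[0,0,0],0.2],[[0,0,0.1],[0,0,0],0.2],[[0,0,0],[0,0,0],0.2],[[0,0,0],[0,0,0],0.2],[[0,0,0],[0,0,0],0.2]]' 30
```

```text
t: 22.63
ee_pos: [608.5, 4.4, 16.5]
tcp_rot: [-3.142, 0.0, 2.974]
contact_force: [-0.5, -0.2, -1.1]
finger_gap: 0.36
grasp_force: 30.0
```

```bash
python3 -m handwheel '[[[0,0,0.05],[0,0,0],0.2],[[0,0,0.05],[0,0,0],0.2],[[0,0,0.05],[0,0,0],0.2],[[0,0,0],[0,0,0],0.2],[[0,0,0],[0,0,0],0.2]]' 30
```

```text
t: 23.05
ee_pos: [608.6, 4.4, 15.6]
tcp_rot: [-3.141, 0.0, 2.974]
contact_force: [-3.1, 0.1, 5.7]
finger_gap: 0.356
grasp_force: 30.0
```

```bash
python3 -m handwheel '[[[0,0,0],[0,0,0],0.5],[[0,0,0],[0,0,0],0.5],[[0,0,0],[0,0,0],0.5],[[0,0,-1],[0,0,0],0.5],[[0,0,-3],[0,0,0],0.5],[[0,0,-3.5],[0,0,0],0.5],[[0,0,-3.5],[0,0,0],0.5],[[0,0,-3],[0,0,0],0.5]]' 20
python3 -m handwheel '[[[1,0,-3],[0,0,0],0.5],[[3,0,-1],[0,0,0],0.5],[[4,0,0],[0,0,0],0.5],[[4,0,0],[0,0,0],0.5],[[4,0,0],[0,0,0],0.5],[[0,0,0],[0,0,0],0.5],[[0,0,0],[0,0,0],0.5],[[0,0,0],[0,0,0],0.5]]' 20
python3 - <<'E'
from h import *
for c in ["top","scene"]:
    p,d,m=snap(c); P,_=cloud(m,d); 
    for n,xy,r,z0 in [("long",(618,-127),38,12),("short",(607,120),28,12),("cap",(628,250),25,20),("tr",(609,4),32,12),("flux",(442,-58),30,10),("board",(488,-167),45,4)]:
        try: print(c,n,rect(P,xy,r,z0,75))
        except Exception: print(c,n,"hidden")
    q=p[110:270,150:470] if c=="top" else p[120:320,140:480]
    cv2.imwrite(f'pics/{c}9.png',cv2.resize(q[:,:,::-1],(800,400 if c=="top" else 470),interpolation=cv2.INTER_CUBIC))
E
```

```text
t: 23.72
ee_pos: [608.9, 4.4, 158.1]
tcp_rot: [3.142, 0.002, 2.974]
contact_force: [0.0, -0.3, 0.4]
finger_gap: 0.502
grasp_force: 0.0
t: 24.38
ee_pos: [451.5, 31.0, 196.1]
tcp_rot: [-3.142, 0.003, 2.974]
contact_force: [-0.4, -0.2, 1.5]
finger_gap: 0.496
grasp_force: 0.0
top long [617.8, -126.93, 60.6, 18.26, -0.35, 27.54, 187.0]
top short [607.48, 120.23, 29.88, 18.55, -0.79, 28.16, 103.0]
top cap [626.21, 252.25, 28.34, 28.33, 0.0, 46.51, 139.0]
top tr [608.54, 5.75, 42.28, 33.67, -0.16, 40.78, 206.0]
top flux hidden
top board [491.71, -170.3, 68.12, 65.15, -0.89, 17.45, 231.0]
scene long [618.41, -129.41, 62.42, 19.54, -0.36, 27.89, 294.0]
scene short [608.31, 118.39, 30.83, 19.01, -0.83, 27.83, 138.0]
scene cap [627.75, 249.32, 29.38, 28.53, -0.26, 45.98, 237.0]
scene tr [609.17, 3.07, 43.41, 34.51, -0.21, 40.7, 342.0]
scene flux [443.92, -60.23, 32.72, 25.69, -1.5, 66.68, 294.0]
scene board [488.05, -168.69, 60.6, 40.76, 1.04, 18.7, 367.0]
```

View pics/top9.png

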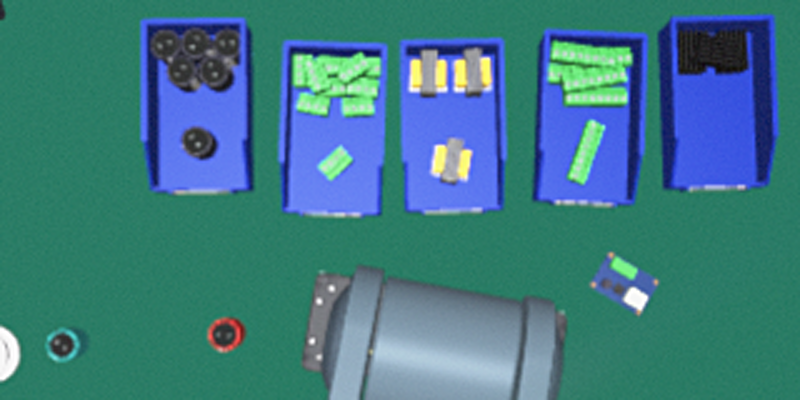

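View pics/scene9.png

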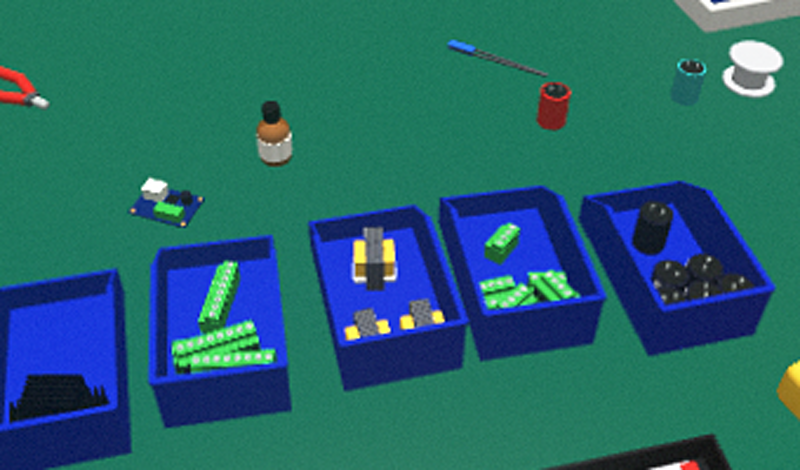

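All four parts stand upright in their own bins: capacitor at top-crop pixel (198,142), short terminal (335,162), transformer (452,160) and long terminal (586,152). The bottle, the board and the look-alikes are where they were.

```bash
python3 -c "from station import env; print(env.close_job())"
```

```text
the job is handed in; nothing more can be done
None
```

The long terminal, short terminal, capacitor and transformer were each set down upright in their own bin, the bottle, board and look-alikes were left where they stood, and the job was handed in at about 24.5 s.

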